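# Find the evenly loaded rotor on the knife edge and rack it

## Robot

A 7-joint arm with a two-finger parallel gripper is mounted at the origin on a cart in front of the work surface, level with it; the furniture and walls round the work are solid. World frame = base frame: x ahead of the robot, y to its left, z up, the work surface at z = 0. Lengths are in m, angles in rad, forces in N, time in s.
With the tool pointing down it reaches from about 0.425 to 1.025 m from the base axis. Payload 9.4 kg.
Tool frame: the origin (TCP) lies midway between the tips of the shut fingers; the grasp point (between the pads) lies 19 mm behind it (arm.grip_depth is the distance from the TCP to the grasp point, in m); z points along the fingers, y is the line along which they close (so a half turn about z gives the same grasp; the last joint's range is limited). The gripper opens to 93 mm and grips with 3 to 60 N. Pads are 15 mm wide; open, the fingers measure 128 mm over their backs; the gripper's body (75 mm by 188 mm) begins 65 mm behind the grasp point.
Start: joints at [1.062, 0.599, -0.003, 1.599, 0.002, 0.943, -0.08], TCP at [0.303, -0.658, 0.219] pointing down, gripper open.
Joint ranges: [-2.57, 2.57], [-0.35, 1.97], [-1.29, 1.29], [0.11, 2.56], [-1.05, 4.19], [0.11, 1.86], [-2.63, 2.63]. Speed limits (rad/s): [2.22, 2.22, 3.01, 3.01, 3.14, 3.14, 3.14].

## Interface

Orientations are given as a unit quaternion [w, x, y, z].
In Python, from cell import arm, vision, job gives the robot as it stands. The module is installed in compiled form; this text tells all that it offers.
- The arm moves only by the tool carry_out, never from a script. Its argument "commands" is one flat list of numbers, 7 for each row, row after row: the shift along the tool's x, y, z in mm, then the turn, a rotation vector about the tool's x, y, z in rad, then the opening, from -1 (shut) to 1 (fully open). In form: [x, y, z, rx, ry, rz, gripper, x, y, z, rx, ry, rz, gripper, ...]. A call has exactly 5 rows; each row is the pose to reach, as a shift and turn from the pose commanded when the call began, along the tool's axes at that moment; what a row does not reach only later rows make up. A row lasts 1/8 s, in which the tool goes at most 62.5 mm and 10.7 degrees, less where a joint would pass 70% of its speed; a pose out of reach is approached as far as the arm can. A call with a gripper value outside its range is refused whole. The fingers move at their own pace and stop on an object; the grip force is fixed at half the most. Time passes only in rows, so rows that repeat a pose let the fingers close, or fill a call up. It gives the time, the measured TCP pose, the force, the opening and the grip force at its end, in the units of the state.
- arm.sense(): the state, without advancing time (a new reading comes with each control period).
- vision.get_image(name): name is "scene" or "top"; returns (picture, depth): 480x640x3 uint8, red, green, blue; 480x640 float32, m along the optical axis (not along the pixel's ray), 0 where there is no reading.
- vision.camera_info(name): a dict with "camera_matrix" (3x3 intrinsics, pixels), "rvec" (rotation vector, rad) and "tvec" (3), from world to camera coordinates, as OpenCV has them. Camera axes: x right, y down, z forward; pixel columns grow to the right and rows downward; lengths in m; the calibration is good to about 2 mm. A picture is of the moment at which its call begins. camera_info takes no time and is no camera call.
- job.finish_job(): hands the job in; it is judged then, once.
The state is a dict: "time_s": time; "qpos": joint angles; "dq": joint speeds; "tau": joint torques, N m; "tool_pos": TCP position; "orientation": TCP orientation; "ft_force": force on the tool from outside, world axes, zero at the start; "moment": the same for the moment, N m; "width": finger opening in m; "grip_force": force on a finger pad.
Only numpy, scipy, OpenCV 4.12 (cv2) and the standard library are available. Lean on these libraries where they do the work, as an engineer would, in place of code of your own. Each camera call takes 0.05 s, during which the arm holds its last target. There are 200 camera calls.

## Task

One of the two capped rotors standing on the bench has been loaded unevenly and must not be spun. Hang one of them by the groove under its hub on the knife edge of the balancing stand, let go and see whether it stays level or sinks to one side. Then hang the evenly loaded rotor on the free middle place of the storage rail, without knocking the two rotors that hang there, and stand the uneven one upright in the steel tray; leave the rest of the bench as it is.

Things in the scene. Friction and masses are not known exactly. Their poses are not given: they have to be found in the camera images.
- rotor_1_seat (a point): First rotor on the bench: 132 mm long (its x), 36 mm wide (its y), 112 mm high, 0.3-0.4 kg; aluminium hub, an arm to either side, square steel buckets with grey caps 48 mm from the middle, on which it stands; black grip on the hub. This point: top of the groove under the hub, at the rotor's middle, 58 mm above the bucket bottoms. z is up. Its ends look alike; what is in the buckets cannot be seen.
- rotor_1_grip (a point): Centre of the first rotor's black grip, 35 mm above its groove top: 24 mm thick along x (between ribbed flats that face the buckets), 34 mm wide along y, 38 mm tall, on the hub's flat round top (40 mm across). Below the hub the groove, an upside-down V, 30 mm wide at its mouth and 18 mm deep, runs along y through the 40 mm wide hub block.
- rotor_2_seat (a point): Second rotor, outwardly the same as the first; same point and axes. Exactly one of the two is uneven, either of them, to either end: its centre of mass lies several mm to one side of the groove and some 20 mm below its top; the even rotor's lies straight below.
- rotor_2_grip (a point): Centre of the second rotor's black grip; same as for the first.
- stand_edge (a point): Middle of the knife edge of the balancing stand: a steel blade, edge up, 90 mm above the bench, the edge 56 mm long along this frame's x. A rotor hangs on it by its groove, its length along this frame's y. Grey base 76 x 142 mm (long along y), with rubber pads where the heavy end of the uneven rotor comes to rest at a tilt of about 0.2 rad; the even one stays within 0.08 rad of level. Fixed.
- rail_middle (a point): Middle of the storage rail, the free place: a steel blade, edge up, 95 mm above the bench, 200 mm long along this frame's x between two grey posts. Rotors hang on it by the groove, their length along this frame's y, either way round; the uneven one would hang askew. Fixed.
- hung_near_seat (a point): Groove top of a rotor of the same kind that hangs on the rail, about 62 mm from the middle towards -x of the rail's frame, nearer the robot; axes as for the other rotors.
- hung_far_seat (a point): Groove top of a rotor of the same kind that hangs on the rail, about 62 mm from the middle towards +x of the rail's frame, farther from the robot.
- tray_floor (a point): Steel tray for the uneven rotor: centre of its floor, 3 mm above the bench. Inside 158 mm along its x, 90 mm along its y; walls 3 mm thick, 22 mm high. Fixed.
- timer: Bystander: white bench timer, 66 x 66 x 23 mm, loose; origin under its centre.
- tube: Bystander: conical tube that stands on its cap, 33 mm across, 115 mm tall, loose; origin under its centre.

How it is judged:
On the way:
1. one of the two rotors hangs by its groove on the stand's knife edge, let go and come to rest (((distance between rotor_1_seat and stand_edge below 0.015 m and contact force between rotor_1 and the arm below 0.05 N and contact force between rotor_1 and the fingers below 0.05 N and angular speed of rotor_1 below 0.15 rad/s) or (distance between rotor_2_seat and stand_edge below 0.015 m and contact force between rotor_2 and the arm below 0.05 N and contact force between rotor_2 and the fingers below 0.05 N and angular speed of rotor_2 below 0.15 rad/s))), for 0.3 s.
At the end, for the whole second after the job is handed in: One rotor hangs at rest on the rail, its groove within 20 mm of the middle of the edge, level within 0.12 rad (only the even one can); the other stands upright at rest inside the tray, on its floor; the hung neighbours are within 15 mm of their places and 0.12 rad of level (((distance between rotor_1_seat and rail_middle below 0.02 m and angle between each of rotor_1_seat, hung_near_seat, hung_far_seat's own z axis and vertical below 0.12 rad and linear speed of each of rotor_1, rotor_2 below 0.03 m/s and angular speed of each of rotor_1, rotor_2 below 0.2 rad/s and x of rotor_2_seat in the frame of tray_floor between -0.02 and 0.02 m and y of rotor_2_seat in the frame of tray_floor between -0.03 and 0.03 m and z of rotor_2_seat in the frame of tray_floor between 0.05 and 0.066 m and angle between rotor_2_seat's own z axis and vertical below 0.08 rad and distance of each of hung_near_seat, hung_far_seat from where it was at the start of the episode below 0.015 m) or (distance between rotor_2_seat and rail_middle below 0.02 m and angle between each of rotor_2_seat, hung_near_seat, hung_far_seat's own z axis and vertical below 0.12 rad and linear speed of each of rotor_2, rotor_1 below 0.03 m/s and angular speed of each of rotor_2, rotor_1 below 0.2 rad/s and x of rotor_1_seat in the frame of tray_floor between -0.02 and 0.02 m and y of rotor_1_seat in the frame of tray_floor between -0.03 and 0.03 m and z of rotor_1_seat in the frame of tray_floor between 0.05 and 0.066 m and angle between rotor_1_seat's own z axis and vertical below 0.08 rad and distance of each of hung_near_seat, hung_far_seat from where it was at the start of the episode below 0.015 m))); the robot touches nothing.
It fails at once if a hung neighbour is pushed more than 20 mm, or swung by more than 0.25 rad (distance of any of hung_near_seat, hung_far_seat from where it was at the start of the episode above 0.02 m or angle between any of hung_near_seat, hung_far_seat's own z axis and vertical above 0.25 rad).
It fails at once if a rotor falls over (angle between any of rotor_1_seat, rotor_2_seat's own z axis and vertical above 0.8 rad).
It fails at once if the timer or the tube is knocked aside (distance of any of timer, tube from where it was at the start of the episode above 0.03 m).
It also fails if it takes over 67 s, if anything falls off the work surface, if the arm or the gripper's body presses on something with over 40 N, if the wrist force passes 120 N, or if a joint passes its speed limit or range.

## Working session

There is one attempt and no reset: what is moved stays moved. The work goes in short steps, Python scripts to look and compute and a tool call to move; the robot and the scene stay as the last step left them, time stands still between calls to the robot, and variables do not carry over. Pictures are saved under pics/ and viewed, at most 10 in all, crops included, and the job is handed in when it is done.

Besides the shell and the picture viewer there is one more tool, called after ">>>" in YAML: its name, and indented under it one key for each argument. carry_out: Moves the arm, as the interface text tells. Its arguments: {"type":"object","properties":{"commands":{"type":"array","items":{"type":"number"}}},"required":["commands"]}

```bash
mkdir -p pics
cat > h.py <<'E'
import numpy as np,cv2
from cell import arm,vision,job
def cam(n):
    i=vision.camera_info(n);return np.array(i["camera_matrix"]),cv2.Rodrigues(np.array(i["rvec"]))[0],np.array(i["tvec"]).ravel()
def shot(n,f=None):
    p,d=vision.get_image(n)
    if f: cv2.imwrite("pics/"+f,p[:,:,::-1])
    return p,d
def cloud(n,d):
    K,R,t=cam(n);v,u=np.mgrid[0:480,0:640]
    c=np.stack([(u-K[0,2])/K[0,0]*d,(v-K[1,2])/K[1,1]*d,d],-1)
    w=(c-t)@R;w[d==0]=np.nan;return w
E
python3 - <<'E'
from h import *
for n in("scene","top"):
    p,d=shot(n,n+"0.png");np.savez(n+"0.npz",p=p,d=d)
    K,R,t=cam(n);print(n,K.round(1).tolist(),(-R.T@t).round(3),R[2].round(2))
s=arm.sense();print(s)
E
```

```text
scene [[558.3, 0.0, 314.7], [0.0, 558.3, 243.3], [0.0, 0.0, 1.0]] [-0.316 -1.186  0.945] [ 0.52  0.67 -0.53]
top [[538.9, 0.0, 322.6], [0.0, 538.9, 239.9], [0.0, 0.0, 1.0]] [ 0.339 -0.102  1.693] [ 0.1 -0.  -1. ]
{'time_s': 0.1, 'qpos': array([ 1.06230103,  0.60007128, -0.00254116,  1.60005228,  0.00177663,
        0.94290446, -0.079812  ]), 'dq': array([-0.00096695, -0.00232219,  0.00053759, -0.00264085, -0.00162316,
        0.00029085, -0.00042739]), 'tau': array([ 7.90303107e-03, -7.66540861e+01,  1.50268380e+00, -2.52931005e+01,
       -5.23811323e-02,  1.36511587e-02,  2.15189863e-05]), 'tool_pos': array([ 0.30321942, -0.65805747,  0.2178266 ]), 'orientation': array([-6.85264893e-04,  9.76780925e-01,  2.14239377e-01, -2.09439878e-04]), 'ft_force': array([ 0.03911513,  0.19515715, -0.57833601]), 'moment': array([4.71546863e-02, 1.18203266e-02, 9.19332148e-06]), 'grip_force': 0.0, 'width': 0.09302115568843607}
```

View pics/scene0.png

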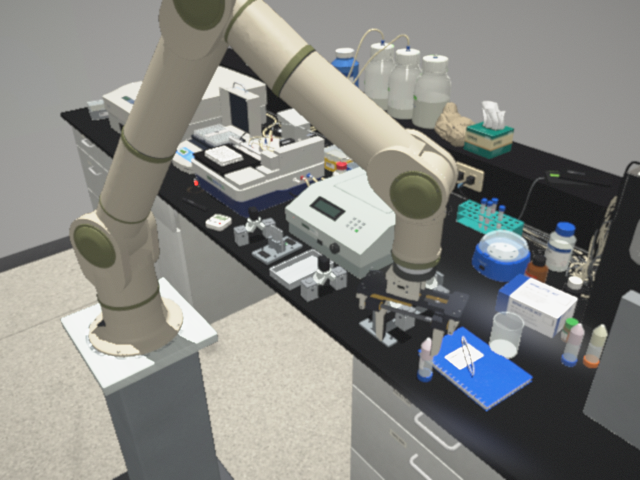

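View pics/top0.png

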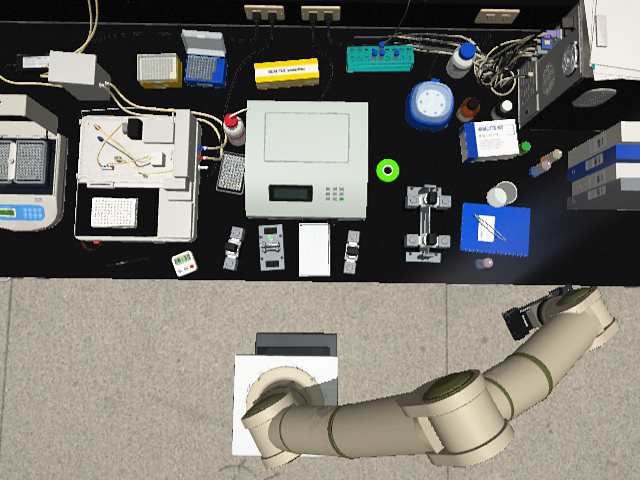

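Top view: the loose rotors are at (234,248) and (352,252), the stand at (271,247), the tray at (314,249) and the rail at (428,222). The timer is at (185,262) and the tube at (484,264). The image's up direction is roughly +x and left is +y.

Run:
```python
from h import *
z=np.load("top0.npz");w=cloud("top",z["d"])
a=cv2.resize(z["p"][170:280,165:365],None,fx=4,fy=4,interpolation=cv2.INTER_CUBIC)
b=cv2.resize(z["p"][175:280,390:500],None,fx=2,fy=2,interpolation=cv2.INTER_CUBIC)
cv2.imwrite("pics/c1.png",a[:,:,::-1])
np.set_printoptions(precision=3,suppress=True,linewidth=150)
def comp(u0,u1,v0,v1,lo,hi,name):
    q=w[v0:v1,u0:u1].reshape(-1,3);q=q[(q[:,2]>lo)&(q[:,2]<hi)]
    if len(q)<3: print(name,len(q));return
    r=cv2.minAreaRect(q[:,:2].astype(np.float32)*1000)
    print(name,len(q),"mean",q.mean(0),"rect c",np.round(r[0],1),"size",np.round(r[1],1),"ang",round(r[2],1))
for n,bx in dict(r1=(218,248,222,275),r2=(340,365,225,278)).items():
    comp(*bx,.1,.13,n+" grip"); comp(*bx,.02,.13,n+" all");comp(*bx,.06,.092,n+" hub+caps")
comp(255,290,220,275,.07,.12,"stand edge");comp(255,290,220,275,.008,.12,"stand all")
comp(295,335,215,280,.01,.04,"tray walls");comp(295,335,215,280,-.01,.04,"tray z")
comp(400,445,180,265,.1,.2,"rail top");comp(400,445,180,222,.125,.2,"far grip");comp(400,445,222,265,.125,.2,"near grip")
comp(400,445,170,270,.01,.2,"rail all")
comp(415,440,207,230,.085,.11,"rail mid")
comp(165,205,245,285,.01,.06,"timer");comp(470,500,250,275,.05,.15,"tube")
q=w[262:275,205:215].reshape(-1,3);print(np.nanmedian(q,0))
print(w[240:262,271,2]);print(w[200:240,428,2])
```

```text
r1 grip 99 mean [0.474 0.166 0.111] rect c [473.7 166.4] size [34.  24.8] ang 75.8
r1 all 570 mean [0.473 0.165 0.064] rect c [474.1 167.3] size [ 40.8 131.6] ang 77.6
r1 hub+caps 79 mean [0.47  0.161 0.071] rect c [469.7 168.2] size [ 40.7 107. ] ang 77.6
r2 grip 93 mean [ 0.468 -0.195  0.112] rect c [ 467.6 -195. ] size [32.9 23.9] ang 89.1
r2 all 518 mean [ 0.466 -0.193  0.065] rect c [ 468.  -194.4] size [ 39.7 132. ] ang 82.8
r2 hub+caps 66 mean [ 0.465 -0.19   0.071] rect c [ 474.2 -195.5] size [ 39.7 113.1] ang 80.6
stand edge 41 mean [0.48  0.055 0.087] rect c [481.   54.6] size [ 5.  55.9] ang 5.1
stand all 1102 mean [0.481 0.053 0.023] rect c [482.   50.3] size [170.3 103.2] ang 5.2
tray walls 283 mean [ 0.479 -0.08   0.02 ] rect c [484.2 -81.8] size [179.5 122.5] ang 1.2
tray z 2380 mean [ 0.476 -0.081  0.004] rect c [478.3 -81.4] size [190.8 123.8] ang 0.9
rail top 378 mean [ 0.559 -0.419  0.132] rect c [ 563.1 -404.7] size [214.2  69.4] ang 0.8
far grip 118 mean [ 0.622 -0.422  0.146] rect c [ 623.1 -422.6] size [33.2 23.8] ang 2.5
near grip 119 mean [ 0.502 -0.42   0.146] rect c [ 503.  -421.5] size [24.8 34.2] ang 88.9
rail all 1579 mean [ 0.56  -0.413  0.086] rect c [ 570.6 -415.2] size [127.7 301.6] ang 87.9
rail mid 48 mean [ 0.569 -0.423  0.093] rect c [ 568.2 -422.2] size [ 7.  67.8] ang 89.7
timer 461 mean [0.427 0.322 0.021] rect c [432.5 324.4] size [ 90.9 119.8] ang 2.7
tube 119 mean [ 0.438 -0.592  0.092] rect c [ 439.3 -597. ] size [28.  28.9] ang 38.6
[0.412 0.247 0.001]
[0.013 0.015 0.014 0.043 0.095 0.094 0.066 0.045 0.048 0.039 0.016 0.02  0.013 0.008 0.017 0.018 0.013 0.018 0.017 0.015 0.023 0.018]
[0.142 0.138 0.132 0.131 0.107 0.105 0.097 0.095 0.093 0.087 0.094 0.093 0.093 0.091 0.091 0.094 0.083 0.086 0.087 0.089 0.089 0.093 0.091 0.093
 0.091 0.093 0.09  0.095 0.092 0.092 0.092 0.092 0.099 0.146 0.146 0.14  0.146 0.146 0.149 0.144]
```

View pics/c1.png

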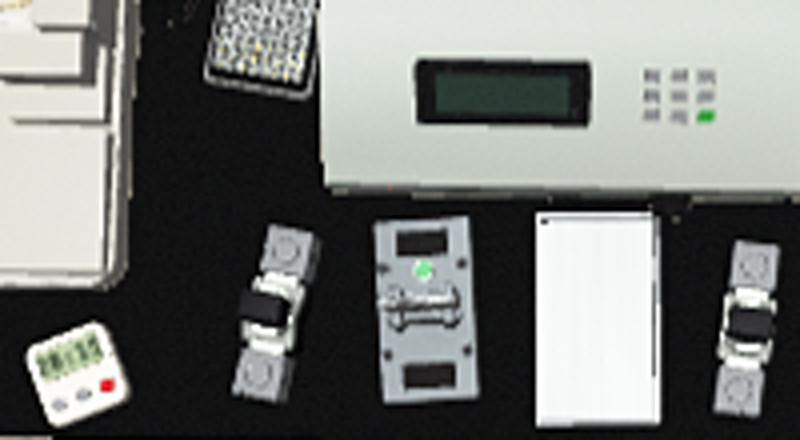

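The crop shows rotor 1 leaning top-right, rotor 2 doing so slightly, the stand's blade across the image and the tray nearly square to the axes. Next I'll cross-check with the scene camera and find out how high the machine behind is.

Run:
```python
from h import *
np.set_printoptions(precision=3,suppress=True,linewidth=150)
W=cloud("top",np.load("top0.npz")["d"]).reshape(-1,3);S=cloud("scene",np.load("scene0.npz")["d"]).reshape(-1,3)
def sel(C,c,r,lo,hi):
    m=(np.linalg.norm(C[:,:2]-c,axis=1)<r)&(C[:,2]>lo)&(C[:,2]<hi);return C[m]
for n,c in dict(r1=(.474,.167),r2=(.468,-.195)).items():
    for k,C in (("top",W),("scene",S)):
        g=sel(C,c,.03,.1,.13);b=sel(C,c,.075,.02,.13)
        r=cv2.minAreaRect(b[:,:2].astype(np.float32)*1000)
        print(n,k,len(g),"gripmid",(g.min(0)+g.max(0))/2,"topz",np.percentile(g[:,2],[50,95]) if len(g) else 0,"rect",r)
for n,c,lo in(("stand",(.481,.055),.075),("railmid",(.565,-.422),.085)):
    for k,C in (("top",W),("scene",S)):
        g=sel(C,c,.03,lo,.12);print(n,k,len(g),g.mean(0) if len(g) else 0, np.percentile(g[:,2],[50,95]) if len(g) else 0)
# stand base, tray
m=(abs(W[:,0]-.48)<.085)&(abs(W[:,1]-.053)<.05)&(W[:,2]>.008)&(W[:,2]<.03);print("base",cv2.minAreaRect(W[m][:,:2].astype(np.float32)*1000))
m=(abs(W[:,0]-.475)<.09)&(abs(W[:,1]+.081)<.053)&(W[:,2]>.012)&(W[:,2]<.03);print("tray",cv2.minAreaRect(W[m][:,:2].astype(np.float32)*1000), W[m].min(0),W[m].max(0))
for x0 in np.arange(.53,.66,.01):
    m=(abs(W[:,0]-x0)<.005)&(W[:,1]>-.24)&(W[:,1]<.24);q=W[m];print(round(x0,2),[round(float(np.max(q[(q[:,1]>y)&(q[:,1]<y+.08)][:,2])),3) for y in np.arange(-.24,.2,.08)])
for n,c in(("near",(.502,-.421)),("far",(.622,-.421))):
    b=sel(W,c,.085,.03,.16);b=b[abs(b[:,0]-c[0])<.03];print(n,cv2.minAreaRect(b[:,:2].astype(np.float32)*1000))
```

```text
r1 top 99 gripmid [0.475 0.166 0.111] topz [0.111 0.117] rect ((474.125732421875, 167.32235717773438), (40.84250259399414, 131.5628662109375), 77.57256317138672)
r1 scene 60 gripmid [0.474 0.163 0.108] topz [0.108 0.114] rect ((474.67071533203125, 161.89010620117188), (52.04690170288086, 135.46160888671875), 82.05900573730469)
r2 top 93 gripmid [ 0.467 -0.195  0.111] topz [0.112 0.118] rect ((470.0539245605469, -169.38340759277344), (89.76375579833984, 132.36334228515625), 85.33148956298828)
r2 scene 95 gripmid [ 0.467 -0.197  0.108] topz [0.109 0.113] rect ((470.5639953613281, -172.3143768310547), (96.22547912597656, 135.2417755126953), 84.97917938232422)
stand top 39 [0.481 0.054 0.087] [0.089 0.095]
stand scene 54 [0.481 0.049 0.083] [0.083 0.091]
railmid top 41 [ 0.565 -0.423  0.093] [0.092 0.099]
railmid scene 0 0 0
base ((480.8150634765625, 54.45873260498047), (93.56025695800781, 168.38186645507812), 86.02693939208984)
tray ((476.2085266113281, -81.9080810546875), (163.3617401123047, 97.01374816894531), 1.169554591178894) [ 0.394 -0.13   0.012] [ 0.558 -0.032  0.03 ]
0.53 [0.063, 0.03, 0.025, 0.026, 0.059, 0.059]
0.54 [0.013, 0.031, 0.028, 0.028, 0.058, 0.056]
0.55 [0.01, 0.097, 0.021, 0.023, 0.022, 0.01]
0.56 [0.013, 0.099, 0.061, 0.088, 0.01, 0.01]
0.57 [0.11, 0.112, 0.111, 0.11, 0.109, 0.012]
0.58 [0.114, 0.113, 0.117, 0.115, 0.116, 0.011]
0.59 [0.119, 0.122, 0.124, 0.119, 0.12, 0.006]
0.6 [0.123, 0.123, 0.127, 0.124, 0.121, 0.009]
0.61 [0.129, 0.13, 0.133, 0.133, 0.128, 0.009]
0.62 [0.133, 0.135, 0.136, 0.138, 0.13, 0.012]
0.63 [0.138, 0.138, 0.142, 0.139, 0.14, 0.013]
0.64 [0.139, 0.144, 0.143, 0.147, 0.14, 0.012]
0.65 [0.15, 0.15, 0.15, 0.148, 0.149, 0.019]
near ((501.1671142578125, -421.544189453125), (133.57533264160156, 57.318660736083984), 79.39881134033203)
far ((622.1730346679688, -424.0731506347656), (58.277305603027344, 131.25523376464844), 8.612164497375488)
```

```bash
cat >> h.py <<'E'
from scipy.spatial.transform import Rotation as Ro
def go(*tg):
    "targets (x,y,z,angle of tool y in world deg[,pitch: tilt about tool x, rad]) -> command rows from now"
    s=arm.sense();q=s["orientation"];R0=Ro.from_quat(q[[1,2,3,0]])
    print("t",round(s["time_s"],2),"pos",s["tool_pos"].round(4),"F",s["ft_force"].round(1),"w",round(s["width"],4),"gf",round(s["grip_force"],1))
    for t in tg:
        a=np.radians(t[3]);y=np.array([np.cos(a),np.sin(a),0]);z=np.array([0,0,-1.]);x=np.cross(y,z)
        R=Ro.from_matrix(np.stack([x,y,z],1))
        if len(t)>4:R=R*Ro.from_rotvec([t[4],0,0])
        print(t,(R0.inv().apply(np.array(t[:3])-s["tool_pos"])*1000).round(1),(R0.inv()*R).as_rotvec().round(4))
E
python3 -c "
from h import *
go((.45,-.3,.26,-35),(.474,.1665,.16,-12.4))"
```

```text
t 0.1 pos [ 0.3032 -0.6581  0.2178] F [ 0.   0.2 -0.6] w 0.093 gf 0.0
(0.45, -0.3, 0.26, -35) [ 283.2 -263.8  -41.8] [-1.400e-03 -3.000e-04 -5.281e-01]
(0.474, 0.1665, 0.16, -12.4) [ 500.2 -677.3   58.7] [-1.400e-03 -6.000e-04 -9.225e-01]
```

>>> carry_out:
  commands: [57,-53,-30,0,0,-0.1,1,113,-106,-42,0,0,-0.21,1,170,-158,-42,0,0,-0.32,1,226,-211,-42,0,0,-0.42,1,283,-264,-42,0,0,-0.53,1]

```text
time_s: 0.72
tool_pos: [0.4201, -0.3724, 0.2597]
orientation: [0.0, 0.886, 0.464, -0.0]
ft_force: [1.1, -0.3, -0.0]
width: 0.0928
grip_force: 0.0
```

```bash
python3 -c "
from h import *
go((.474,.1665,.16,-12.4),(.474,.1665,.08,-12.4))"
```

```text
t 0.72 pos [ 0.4201 -0.3724  0.2597] F [ 1.1 -0.3 -0. ] w 0.0928 gf 0.0
(0.474, 0.1665, 0.16, -12.4) [ 473.8 -262.4   99.7] [ 1.00e-04  1.00e-04 -3.89e-01]
(0.474, 0.1665, 0.08, -12.4) [ 473.8 -262.4  179.7] [ 1.00e-04  1.00e-04 -3.89e-01]
```

>>> carry_out:
  commands: [50,-28,0,0,0,-0.08,1,105,-58,0,0,0,-0.16,1,160,-88,10,0,0,-0.24,1,215,-119,20,0,0,-0.32,1,270,-149,30,0,0,-0.39,1]

```text
time_s: 1.35
tool_pos: [0.4513, -0.0693, 0.2301]
orientation: [0.0, 0.779, 0.626, 0.0]
ft_force: [0.8, -0.0, 0.6]
width: 0.0931
grip_force: 0.0
```

```bash
python3 -c "
from h import *
go((.474,.1665,.16,-12.4),(.474,.1665,.08,-12.4))"
```

```text
t 1.35 pos [ 0.4513 -0.0693  0.2301] F [ 0.8 -0.   0.6] w 0.0931 gf 0.0
(0.474, 0.1665, 0.16, -12.4) [235.1 -28.6  70. ] [ 0.0003  0.     -0.0005]
(0.474, 0.1665, 0.08, -12.4) [235.1 -28.6 150. ] [ 0.0003  0.     -0.0005]
```

>>> carry_out:
  commands: [60,-7,15,0,0,0,1,120,-15,30,0,0,0,1,180,-22,50,0,0,0,1,235,-28.6,70,0,0,0,1,235,-28.6,70,0,0,0,1]

```text
time_s: 1.98
tool_pos: [0.4738, 0.1696, 0.1589]
orientation: [-0.001, 0.778, 0.629, -0.0]
ft_force: [-0.1, -0.8, -0.7]
width: 0.0931
grip_force: 0.0
```

```bash
python3 -c "
from h import *
p,d=shot('scene');K,R,t=cam('scene')
X=R@np.array([.474,.1665,.08])+t;u=K@X;u=u[:2]/u[2];print(u)
u=u.astype(int);c=p[u[1]-65:u[1]+65,u[0]-75:u[0]+75]
cv2.imwrite('pics/c2.png',cv2.resize(c,None,fx=4,fy=4,interpolation=cv2.INTER_CUBIC)[:,:,::-1])
go((.474,.1665,.08,-12.4))"
```

```text
[252.54253905 216.89729775]
t 2.02 pos [0.4738 0.1665 0.1593] F [-0.1 -1.   0. ] w 0.093 gf 0.0
(0.474, 0.1665, 0.08, -12.4) [ 0.1  0.3 79.3] [-0.0019  0.0005  0.002 ]
```

View pics/c2.png

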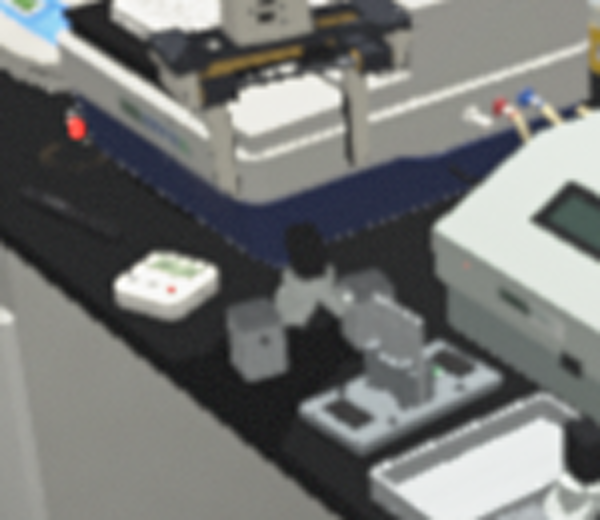

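The open fingers at (222,150) and (355,120) straddle rotor 1's black grip at (305,245). I'll lower, close and lift, then move to the stand.

>>> carry_out:
  commands: [0,0,40,0,0,0,1,0,0,79,0,0,0,1,0,0,79,0,0,0,1,0,0,79,0,0,0,-1,0,0,79,0,0,0,-1]

```text
time_s: 2.65
tool_pos: [0.4755, 0.1643, 0.0828]
orientation: [0.0, 0.78, 0.625, 0.001]
ft_force: [0.1, -0.1, -0.0]
width: 0.0776
grip_force: 0.0
```

>>> carry_out:
  commands: [0,0,0,0,0,0,-1,0,0,0,0,0,0,-1,0,0,0,0,0,0,-1,0,0,-30,0,0,0,-1,0,0,-80,0,0,0,-1]

```text
time_s: 3.28
tool_pos: [0.4736, 0.1643, 0.161]
orientation: [-0.001, 0.78, 0.626, -0.002]
ft_force: [-0.1, -0.4, -1.1]
width: 0.0276
grip_force: 0.0
```

```bash
python3 -c "
from h import *
go((.481,.054,.155,5.1),(.481,.054,.112,5.1))
p,d=shot('top');w=cloud('top',d).reshape(-1,3)
print(arm.sense()['moment'])"
```

```text
t 3.27 pos [0.4736 0.1643 0.161 ] F [-0.1 -0.4 -1.1] w 0.0276 gf 0.0
(0.481, 0.054, 0.155, 5.1) [-106.1   31.1    6.1] [-0.0034  0.0013 -0.3074]
(0.481, 0.054, 0.112, 5.1) [-106.    31.2   49.1] [-0.0034  0.0013 -0.3074]
[ 0.08607886 -0.15629123  0.00672615]
```

Closing takes about 0.9 s, so the lift came too early. I'll reopen, check the rotor and retry.

>>> carry_out:
  commands: [0,0,0,0,0,0,0.3,0,0,0,0,0,0,0.3,0,0,0,0,0,0,0.3,0,0,0,0,0,0,0.3,0,0,0,0,0,0,0.3]

```text
time_s: 3.95
tool_pos: [0.4744, 0.1645, 0.1608]
orientation: [-0.0, 0.78, 0.626, -0.0]
ft_force: [0.2, -0.1, -0.0]
width: 0.0603
grip_force: 0.0
```

```bash
python3 -c "
from h import *
p,d=shot('scene');w=cloud('scene',d).reshape(-1,3)
m=(np.linalg.norm(w[:,:2]-[.474,.166],axis=1)<.03)&(w[:,2]>.095)&(w[:,2]<.125)
g=w[m];print(len(g),(g.min(0)+g.max(0))/2,np.median(g[:,2]))
go((.474,.1665,.08,-12.4))"
```

```text
76 [0.47395832 0.16295773 0.10586916] 0.10762510534134939
t 4.0 pos [0.4745 0.1646 0.1609] F [-0.1  0.2  0.2] w 0.0604 gf 0.0
(0.474, 0.1665, 0.08, -12.4) [ 1.8 -0.8 80.9] [-0.0006  0.0003 -0.0023]
```

>>> carry_out:
  commands: [1,0,40,0,0,0,0.3,1,0,80,0,0,0,0.3,1,0,80,0,0,0,-0.3,1,0,80,0,0,0,-1,1,0,80,0,0,0,-1]

```text
time_s: 4.62
tool_pos: [0.4756, 0.1658, 0.0826]
orientation: [0.0, 0.78, 0.626, 0.001]
ft_force: [0.5, -0.1, 1.6]
width: 0.0351
grip_force: 0.0
```

>>> carry_out:
  commands: [0,0,0,0,0,0,-1,0,0,0,0,0,0,-1,0,0,0,0,0,0,-1,0,0,0,0,0,0,-1,0,0,0,0,0,0,-1]

```text
time_s: 5.25
tool_pos: [0.4757, 0.1656, 0.0823]
orientation: [0.0, 0.78, 0.626, 0.001]
ft_force: [0.9, -0.5, 8.7]
width: 0.0238
grip_force: 29.9
```

```bash
python3 -c "
from h import *
go((.474,.1665,.16,-12.4),(.481,.054,.155,5.1),(.481,.054,.112,5.1))"
```

```text
t 5.25 pos [0.4757 0.1656 0.0823] F [ 0.9 -0.5  8.7] w 0.0238 gf 29.9
(0.474, 0.1665, 0.16, -12.4) [  0.6  -1.7 -77.7] [ 0.002  -0.0009 -0.0027]
(0.481, 0.054, 0.155, 5.1) [-107.7   29.6  -72.7] [ 0.0021 -0.0006 -0.3082]
(0.481, 0.054, 0.112, 5.1) [-107.7   29.5  -29.7] [ 0.0021 -0.0006 -0.3082]
```

>>> carry_out:
  commands: [0,0,-35,0,0,0,-1,0,0,-75,0,0,0,-1,-35,10,-78,0,0,-0.1,-1,-70,20,-78,0,0,-0.2,-1,-107.5,30,-75,0,0,-0.31,-1]

```text
time_s: 5.88
tool_pos: [0.4808, 0.053, 0.1568]
orientation: [0.0, 0.673, 0.74, 0.0]
ft_force: [0.4, 0.0, -2.6]
width: 0.024
grip_force: 29.9
```

>>> carry_out:
  commands: [0,0,0,0,0,0,-1,0,0,0,0,0,0,-1,0,0,0,0,0,0,-1,0,0,0,0,0,0,-1,0,0,0,0,0,0,-1]

```text
time_s: 6.5
tool_pos: [0.4807, 0.0547, 0.1563]
orientation: [0.0, 0.674, 0.739, 0.0]
ft_force: [0.6, 0.3, -2.9]
width: 0.0242
grip_force: 29.9
```

```bash
python3 -c "
from h import *
go((.481,.054,.114,5.1))
print(arm.sense()['moment'],arm.sense()['ft_force'])
p,d=shot('scene');K,R,t=cam('scene')
w=cloud('scene',d);print(p.shape)
u=K@(R@np.array([.481,.054,.1])+t);u=(u[:2]/u[2]).astype(int);print(u)
cv2.imwrite('pics/c3.png',cv2.resize(p[u[1]-60:u[1]+60,u[0]-70:u[0]+70],None,fx=4,fy=4,interpolation=cv2.INTER_CUBIC)[:,:,::-1])"
```

```text
t 6.5 pos [0.4807 0.0547 0.1563] F [ 0.6  0.3 -2.9] w 0.0242 gf 29.9
(0.481, 0.054, 0.114, 5.1) [-0.7  0.2 42.3] [ 0.0001 -0.0001  0.0031]
[-0.02795296 -0.1175997  -0.01014455] [ 0.626791    0.3335115  -2.86326619]
(480, 640, 3)
[274 224]
```

View pics/c3.png

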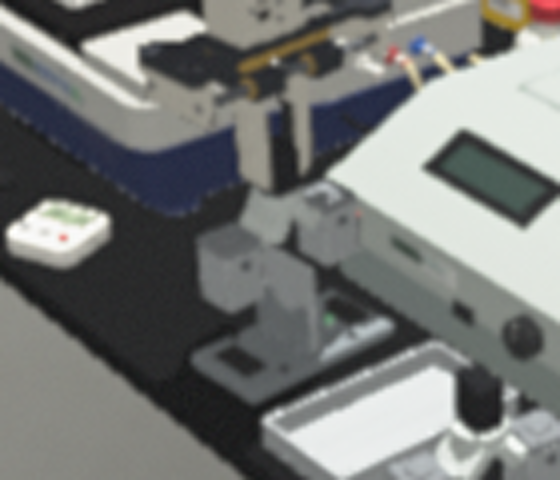

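Rotor 1, held at (275,215), is above the blade with its hub over the middle. Lowering.

>>> carry_out:
  commands: [0,0,20,0,0,0,-1,0,0,34,0,0,0,-1,0,0,40,0,0,0,-1,0,0,42,0,0,0,-1,0,0,42,0,0,0,-1]

```text
time_s: 7.18
tool_pos: [0.4841, 0.0553, 0.1151]
orientation: [0.001, 0.674, 0.739, 0.003]
ft_force: [5.7, 1.0, 2.1]
width: 0.0237
grip_force: 30.0
```

```bash
python3 -c "
from h import *
go((.481,.054,.114,5.1))
print(arm.sense()['moment'])
p,d=shot('scene')
w=cloud('scene',d).reshape(-1,3)
m=(abs(w[:,0]-.481)<.075)&(abs(w[:,1]-.054)<.04)&(w[:,2]>.04)&(w[:,2]<.13)
for a,b in((-.075,-.05),(.05,.075)):
  k=w[m];k=k[(k[:,0]-.481>a)&(k[:,0]-.481<b)];print(len(k),np.percentile(k[:,2],[5,50,95]) if len(k) else 0)
"
```

```text
t 7.17 pos [0.4841 0.0553 0.1151] F [5.7 1.  2.1] w 0.0237 gf 30.0
(0.481, 0.054, 0.114, 5.1) [-1.  -3.2  1.1] [ 0.006  -0.0016  0.002 ]
[ 0.17550778 -1.70146744 -0.09472106]
142 [0.04301481 0.06764586 0.08594661]
77 [0.0450062  0.07175283 0.08678524]
```

>>> carry_out:
  commands: [0,3,0,0,0,0,-1,0,3,0,0,0,0,-1,0,3,0,0,0,0,-1,0,3,0,0,0,0,-1,0,3,0,0,0,0,-1]

```text
time_s: 7.85
tool_pos: [0.4846, 0.0552, 0.1149]
orientation: [0.0, 0.674, 0.739, 0.001]
ft_force: [-0.3, 1.7, 8.5]
width: 0.0236
grip_force: 30.0
```

```bash
python3 -c "
from h import *
go((.484,.054,.114,5.1));print(arm.sense()['moment'])"
```

```text
t 7.85 pos [0.4846 0.0552 0.1149] F [-0.3  1.7  8.5] w 0.0236 gf 30.0
(0.484, 0.054, 0.114, 5.1) [-1.2 -0.7  0.9] [ 0.0018 -0.0007  0.0023]
[ 0.44753798 -0.02471037 -0.10404263]
```

Seated, with x force about 0 and 8 N of support. Releasing and rising.

>>> carry_out:
  commands: [0,0,0,0,0,0,0.4,0,0,0,0,0,0,0.4,0,0,0,0,0,0,0.4,0,0,0,0,0,0,0.4,0,0,0,0,0,0,0.4]

```text
time_s: 8.48
tool_pos: [0.4837, 0.0543, 0.1142]
orientation: [-0.0, 0.674, 0.739, -0.0]
ft_force: [-0.9, -0.5, 0.5]
width: 0.0641
grip_force: 0.0
```

>>> carry_out:
  commands: [0,0,-35,0,0,0,0.4,0,0,-70,0,0,0,0.4,0,0,-70,0,0,0,0.4,0,0,-70,0,0,0,0.4,0,0,-70,0,0,0,0.4]

```text
time_s: 9.1
tool_pos: [0.4832, 0.0541, 0.1833]
orientation: [-0.001, 0.674, 0.739, -0.001]
ft_force: [0.6, 0.8, -0.7]
width: 0.0649
grip_force: 0.0
```

```bash
python3 -c "
from h import *
go((.4846,.055,.1149,5.1))
K,R,t=cam('scene');p,d=shot('scene')
w=cloud('scene',d).reshape(-1,3)
m=(abs(w[:,0]-.484)<.075)&(abs(w[:,1]-.054)<.04)&(w[:,2]>.03)&(w[:,2]<.15)
for a,b in((-.075,-.05),(-.018,.018),(.05,.075)):
  k=w[m];k=k[(k[:,0]-.484>a)&(k[:,0]-.484<b)];print(len(k),np.percentile(k[:,2],[5,50,95]),k[k[:,2]>.13].mean(0))
u=K@(R@np.array([.481,.054,.1])+t);u=(u[:2]/u[2]).astype(int)
cv2.imwrite('pics/c4.png',cv2.resize(p[u[1]-60:u[1]+60,u[0]-70:u[0]+70],None,fx=4,fy=4,interpolation=cv2.INTER_CUBIC)[:,:,::-1])"
```

```text
t 9.1 pos [0.4832 0.0541 0.1833] F [ 0.6  0.8 -0.7] w 0.0649 gf 0.0
(0.4846, 0.055, 0.1149, 5.1) [ 0.7  1.6 68.4] [-0.0017  0.0001  0.0021]
185 [0.03547801 0.06449809 0.08608781] [nan nan nan]
439 [0.03634394 0.09218319 0.14327208] [0.47876519 0.04989502 0.1395251 ]
69 [0.03574499 0.07029746 0.08559324] [nan nan nan]<string>:8: RuntimeWarning: Mean of empty slice.
  ret = um.true_divide(
```

View pics/c4.png

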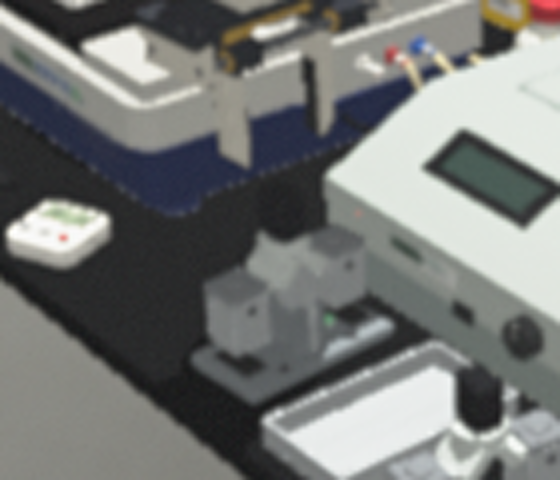

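The rotor on the stand is level: both bucket tops are at 0.086 m and the hub is upright at (280,240) in the crop. Rotor 1 is the even one, so I'll regrasp it for the rail.

>>> carry_out:
  commands: [0.7,1.6,35,0,0,0,0.3,0.7,1.6,66,0,0,0,0.2,0.7,1.6,67,0,0,0,-1,0.7,1.6,67,0,0,0,-1,0.7,1.6,67,0,0,0,-1]

```text
time_s: 9.78
tool_pos: [0.4858, 0.0553, 0.1182]
orientation: [0.0, 0.674, 0.739, 0.001]
ft_force: [0.1, -0.2, 0.3]
width: 0.0305
grip_force: 0.0
```

>>> carry_out:
  commands: [0,0,0,0,0,0,-1,0,0,0,0,0,0,-1,0,0,0,0,0,0,-1,0,0,0,0,0,0,-1,0,0,0,0,0,0,-1]

```text
time_s: 10.4
tool_pos: [0.4854, 0.0551, 0.118]
orientation: [0.0, 0.674, 0.738, 0.0]
ft_force: [-2.5, 0.8, 6.8]
width: 0.0242
grip_force: 29.8
```

```bash
python3 -c "
from h import *
go((.484,.055,.27,5.1),(.5,-.16,.27,-40),(.563,-.4225,.27,-90))"
```

```text
t 10.4 pos [0.4854 0.0551 0.118 ] F [-2.5  0.8  6.8] w 0.0242 gf 29.8
(0.484, 0.055, 0.27, 5.1) [  -0.    -1.3 -152. ] [0.0008 0.0003 0.0018]
(0.5, -0.16, 0.27, -40) [-215.6   -4.8 -151.9] [ 0.0009 -0.      0.7889]
(0.563, -0.4225, 0.27, -90) [-482.7   34.1 -151.8] [ 9.0000e-04 -4.0000e-04  1.6616e+00]
```

>>> carry_out:
  commands: [0,0,-40,0,0,0,-1,0,0,-95,0,0,0,-1,0,0,-150,0,0,0,-1,-45,0,-152,0,0,0.16,-1,-100,0,-152,0,0,0.33,-1]

```text
time_s: 11.02
tool_pos: [0.4947, -0.0449, 0.2706]
orientation: [0.001, 0.787, 0.617, 0.001]
ft_force: [1.1, -0.7, -3.0]
width: 0.024
grip_force: 30.0
```

```bash
python3 -c "
from h import *
go((.53,-.29,.27,-60),(.563,-.4225,.27,-90))"
```

```text
t 11.03 pos [ 0.4947 -0.0449  0.2706] F [ 1.1 -0.7 -3. ] w 0.024 gf 30.0
(0.53, -0.29, 0.27, -60) [-229.4   93.     0.8] [ 0.0024 -0.0015  0.8051]
(0.563, -0.4225, 0.27, -90) [-350.2  156.9    0.9] [ 0.002  -0.0022  1.3287]
```

>>> carry_out:
  commands: [-42,18,0,0,0,0.17,-1,-88,38,0,0,0,0.34,-1,-135,58,0,0,0,0.51,-1,-180,78,0,0,0,0.68,-1,-225,98,0,0,0,0.85,-1]

```text
time_s: 11.65
tool_pos: [0.5361, -0.2878, 0.2694]
orientation: [0.0, 0.972, 0.236, 0.0]
ft_force: [0.9, -0.1, -3.6]
width: 0.0238
grip_force: 30.0
```

```bash
python3 -c "
from h import *
go((.563,-.4225,.27,-90))"
```

```text
t 11.65 pos [ 0.5361 -0.2878  0.2694] F [ 0.9 -0.1 -3.6] w 0.0238 gf 30.0
(0.563, -0.4225, 0.27, -90) [-37.8 132.   -0.6] [ 0.     -0.      0.4762]
```

>>> carry_out:
  commands: [-12,42,0,0,0,0.16,-1,-25,88,0,0,0,0.32,-1,-38,132,0,0,0,0.476,-1,-38,132,0,0,0,0.476,-1,-38,132,0,0,0,0.476,-1]

```text
time_s: 12.28
tool_pos: [0.5636, -0.4199, 0.2687]
orientation: [-0.001, 1.0, 0.004, -0.0]
ft_force: [-0.2, 1.0, -2.9]
width: 0.0236
grip_force: 30.0
```

```bash
python3 -c "
from h import *
np.set_printoptions(precision=3,suppress=True)
go((.563,-.4225,.27,-90),(.563,-.4225,.15,-90),(.563,-.4225,.123,-90))
for n in('scene','top'):
  K,R,t=cam(n);p,d=shot(n);w=cloud(n,d).reshape(-1,3)
  for nm,c in(('near',.502),('far',.622)):
    m=(abs(w[:,0]-c)<.03)&(abs(w[:,1]+.422)<.03)&(w[:,2]>.128)&(w[:,2]<.16);k=w[m];print(n,nm,len(k),(k.min(0)+k.max(0))/2 if len(k) else 0)
  if n=='scene':
    u=K@(R@np.array([.563,-.42,.13])+t);u=(u[:2]/u[2]).astype(int)
    cv2.imwrite('pics/c5.png',cv2.resize(p[u[1]-70:u[1]+60,u[0]-80:u[0]+80],None,fx=4,fy=4,interpolation=cv2.INTER_CUBIC)[:,:,::-1])
  else:
    m=(abs(w[:,0]-.563)<.12)&(abs(w[:,1]+.422)<.1)&(w[:,2]>.165)&(w[:,2]<.22);k=w[m];print('rotor in hand',len(k),k.min(0),k.max(0))"
```

```text
t 12.28 pos [ 0.564 -0.42   0.269] F [-0.2  1.  -2.9] w 0.0236 gf 30.0
(0.563, -0.4225, 0.27, -90) [-0.6  2.6 -1.3] [-0.001  0.001  0.007]
(0.563, -0.4225, 0.15, -90) [ -0.5   2.8 118.7] [-0.001  0.001  0.007]
(0.563, -0.4225, 0.123, -90) [ -0.5   2.8 145.7] [-0.001  0.001  0.007]
scene near 183 [ 0.503 -0.425  0.141]
scene far 8 [ 0.622 -0.438  0.131]
top near 8 [ 0.512 -0.411  0.141]
top far 28 [ 0.624 -0.417  0.143]
rotor in hand 46 [ 0.544 -0.386  0.185] [ 0.579 -0.352  0.22 ]
```

View pics/c5.png

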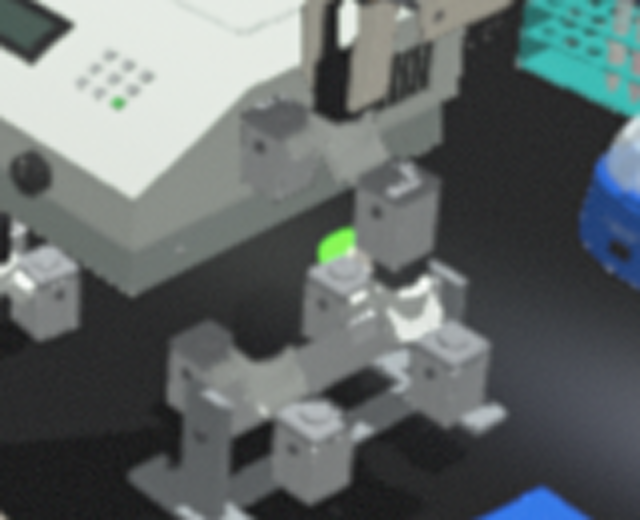

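The carried rotor at (345,180) hangs crosswise over the gap between the two hung rotors, at (260,385) and (410,320). Its bucket spans x 0.544–0.579, which is central. Lowering.

>>> carry_out:
  commands: [-0.5,2.5,35,0,0,0.007,-1,-0.5,2.5,70,0,0,0.007,-1,-0.5,2.5,100,0,0,0.007,-1,-0.5,2.5,118,0,0,0.007,-1,-0.5,2.5,118,0,0,0.007,-1]

```text
time_s: 13.0
tool_pos: [0.5631, -0.4224, 0.1504]
orientation: [-0.001, 1.0, -0.0, -0.001]
ft_force: [0.1, 0.3, -1.5]
width: 0.024
grip_force: 30.0
```

```bash
python3 -c "
from h import *
go((.563,-.4225,.125,-90),(.563,-.4225,.123,-90))"
```

```text
t 13.0 pos [ 0.5631 -0.4224  0.1504] F [ 0.1  0.3 -1.5] w 0.024 gf 30.0
(0.563, -0.4225, 0.125, -90) [-0.   0.2 25.4] [-0.0013  0.0015 -0.0002]
(0.563, -0.4225, 0.123, -90) [-0.   0.2 27.4] [-0.0013  0.0015 -0.0002]
```

>>> carry_out:
  commands: [0,0,12,0,0,0,-1,0,0,20,0,0,0,-1,0,0,25,0,0,0,-1,0,0,27,0,0,0,-1,0,0,27,0,0,0,-1]

```text
time_s: 13.62
tool_pos: [0.5635, -0.4241, 0.1246]
orientation: [0.001, 1.0, -0.001, 0.0]
ft_force: [-0.5, -2.1, -1.5]
width: 0.0238
grip_force: 30.0
```

```bash
python3 -c "
from h import *
go((.563,-.4225,.123,-90));print(arm.sense()['moment'])"
```

```text
t 13.62 pos [ 0.5635 -0.4241  0.1246] F [-0.5 -2.1 -1.5] w 0.0238 gf 30.0
(0.563, -0.4225, 0.123, -90) [-0.5 -1.6  1.6] [ 0.0012 -0.0008 -0.0016]
[-0.66486665 -0.09233321 -0.04782441]
```

>>> carry_out:
  commands: [0,2,1,0,0,0,-1,0,2,2,0,0,0,-1,0,2,2,0,0,0,-1,0,2,2,0,0,0,-1,0,2,2,0,0,0,-1]

```text
time_s: 14.25
tool_pos: [0.5637, -0.4251, 0.1235]
orientation: [-0.0, 1.0, -0.001, 0.0]
ft_force: [-1.2, 1.3, 8.0]
width: 0.0236
grip_force: 30.0
```

```bash
python3 -c "
from h import *
go((.563,-.4225,.123,-90));print(arm.sense()['moment'])"
```

```text
t 14.25 pos [ 0.5637 -0.4251  0.1235] F [-1.2  1.3  8. ] w 0.0236 gf 30.0
(0.563, -0.4225, 0.123, -90) [-0.7 -2.6  0.5] [-0.     -0.0008 -0.0012]
[ 0.42290709  0.51930262 -0.10395161]
```

Seated, so releasing and rising straight up.

>>> carry_out:
  commands: [0,0,0,0,0,0,0.3,0,0,0,0,0,0,0.3,0,0,0,0,0,0,0.3,0,0,0,0,0,0,0.3,0,0,0,0,0,0,0.3]

```text
time_s: 14.88
tool_pos: [0.5633, -0.4253, 0.1221]
orientation: [-0.0, 1.0, -0.001, -0.0]
ft_force: [-0.0, -0.0, -0.1]
width: 0.0603
grip_force: 0.0
```

>>> carry_out:
  commands: [0,0,-30,0,0,0,0.3,0,0,-80,0,0,0,0.3,0,0,-130,0,0,0,0.3,0,0,-140,0,0,0,0.3,0,0,-140,0,0,0,0.3]

```text
time_s: 15.5
tool_pos: [0.5633, -0.4253, 0.2626]
orientation: [0.0, 1.0, -0.001, 0.0]
ft_force: [-0.1, -0.1, -0.9]
width: 0.0604
grip_force: 0.0
```

```bash
python3 -c "
from h import *
go((.468,-.195,.2,-7.2))
K,R,t=cam('scene');p,d=shot('scene')
u=K@(R@np.array([.563,-.42,.13])+t);u=(u[:2]/u[2]).astype(int)
cv2.imwrite('pics/c6.png',cv2.resize(p[u[1]-70:u[1]+60,u[0]-80:u[0]+80],None,fx=4,fy=4,interpolation=cv2.INTER_CUBIC)[:,:,::-1])"
```

```text
t 15.5 pos [ 0.5633 -0.4253  0.2626] F [-0.1 -0.1 -0.9] w 0.0604 gf 0.0
(0.468, -0.195, 0.2, -7.2) [ -95.6 -230.3   62.4] [ 1.0000e-03 -2.0000e-04 -1.4464e+00]
```

View pics/c6.png

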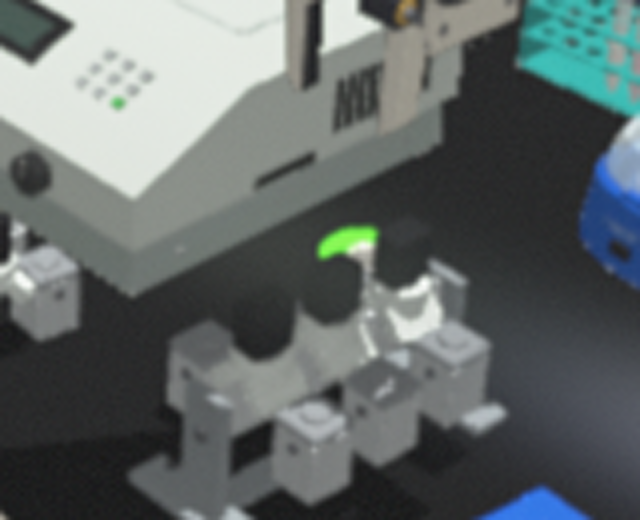

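All three rotors hang level in line; the middle one is at (330,290). On to rotor 2.

>>> carry_out:
  commands: [-10,-30,0,0,0,-0.17,0.3,-24,-58,0,0,0,-0.34,0.3,-36,-87,0,0,0,-0.52,0.3,-48,-116,0,0,0,-0.7,0.3,-60,-145,0,0,0,-0.87,0.3]

```text
time_s: 16.18
tool_pos: [0.5022, -0.2788, 0.2603]
orientation: [-0.001, 0.906, 0.424, -0.001]
ft_force: [-0.0, -0.3, 0.4]
width: 0.0603
grip_force: 0.0
```

```bash
python3 -c "
from h import *
go((.468,-.195,.2,-7.2))"
```

```text
t 16.18 pos [ 0.5022 -0.2788  0.2603] F [-0.  -0.3  0.4] w 0.0603 gf 0.0
(0.468, -0.195, 0.2, -7.2) [ 42.5 -79.8  60.5] [-3.300e-03 -4.000e-04 -5.702e-01]
```

>>> carry_out:
  commands: [14,-26,15,0,0,-0.17,0.3,28,-54,30,0,0,-0.34,0.3,42,-79,50,0,0,-0.5,0.3,42.5,-80,60,0,0,-0.57,0.3,42.5,-80,60,0,0,-0.57,0.3]

```text
time_s: 16.8
tool_pos: [0.4686, -0.1956, 0.2004]
orientation: [-0.002, 0.752, 0.659, -0.001]
ft_force: [0.3, -0.6, 0.2]
width: 0.0605
grip_force: 0.0
```

```bash
python3 -c "
from h import *
p,d=shot('scene');w=cloud('scene',d).reshape(-1,3)
m=(np.linalg.norm(w[:,:2]-[.468,-.195],axis=1)<.03)&(w[:,2]>.095)&(w[:,2]<.125)
g=w[m];print(len(g),(g.min(0)+g.max(0))/2)
# fitted long axis from initial top cloud (mask out tray)
W=cloud('top',np.load('top0.npz')['d']).reshape(-1,3);b=W[(abs(W[:,0]-.468)<.08)&(abs(W[:,1]+.195)<.045)&(W[:,2]>.045)&(W[:,2]<.13)]
print(cv2.minAreaRect(b[:,:2].astype(np.float32)*1000))
go((.468,-.195,.083,-7.2))"
```

```text
115 [ 0.46694435 -0.19929469  0.10501044]
((467.7801208496094, -194.37124633789062), (39.682682037353516, 131.53846740722656), 82.763427734375)
t 16.85 pos [ 0.4692 -0.196   0.2011] F [0.2 0.2 0.1] w 0.0607 gf 0.0
(0.468, -0.195, 0.083, -7.2) [  0.7  -1.  118.1] [-0.0025 -0.001  -0.0079]
```

>>> carry_out:
  commands: [0,-1,45,0,0,-0.008,0.3,0,-1,90,0,0,-0.008,0.3,0,-1,117,0,0,-0.008,0.3,0,-1,117,0,0,-0.008,0,0,-1,117,0,0,-0.008,-1]

```text
time_s: 17.48
tool_pos: [0.4694, -0.1962, 0.086]
orientation: [0.0, 0.75, 0.662, 0.0]
ft_force: [0.1, 0.2, 0.1]
width: 0.0449
grip_force: 0.0
```

>>> carry_out:
  commands: [0,0,0,0,0,0,-1,0,0,0,0,0,0,-1,0,0,0,0,0,0,-1,0,0,0,0,0,0,-1,0,0,0,0,0,0,-1]

```text
time_s: 18.1
tool_pos: [0.47, -0.1964, 0.0861]
orientation: [0.001, 0.75, 0.662, 0.001]
ft_force: [2.2, -1.4, 7.0]
width: 0.0238
grip_force: 30.0
```

```bash
python3 -c "
from h import *
go((.476,-.0815,.145,1.2))"
```

```text
t 18.1 pos [ 0.47   -0.1964  0.0861] F [ 2.2 -1.4  7. ] w 0.0238 gf 30.0
(0.476, -0.0815, 0.145, 1.2) [114.7  -8.1 -59. ] [ 0.0023  0.0007 -0.1452]
```

>>> carry_out:
  commands: [0,0,-30,0,0,0,-1,0,0,-60,0,0,0,-1,40,-3,-60,0,0,-0.05,-1,80,-6,-60,0,0,-0.1,-1,115,-8,-60,0,0,-0.145,-1]

```text
time_s: 18.73
tool_pos: [0.4744, -0.0797, 0.1452]
orientation: [-0.0, 0.699, 0.715, -0.0]
ft_force: [0.2, 0.7, -3.5]
width: 0.0237
grip_force: 30.0
```

>>> carry_out:
  commands: [0,0,0,0,0,0,-1,0,0,0,0,0,0,-1,0,0,0,0,0,0,-1,0,0,0,0,0,0,-1,0,0,0,0,0,0,-1]

```text
time_s: 19.35
tool_pos: [0.4751, -0.0814, 0.1452]
orientation: [-0.0, 0.7, 0.714, -0.0]
ft_force: [0.3, 0.8, -3.8]
width: 0.0234
grip_force: 30.0
```

```bash
python3 -c "
from h import *
go((.476,-.0815,.089,1.2))
K,R,t=cam('scene');p,d=shot('scene')
u=K@(R@np.array([.476,-.08,.06])+t);u=(u[:2]/u[2]).astype(int)
cv2.imwrite('pics/c7.png',cv2.resize(p[u[1]-60:u[1]+60,u[0]-70:u[0]+70],None,fx=4,fy=4,interpolation=cv2.INTER_CUBIC)[:,:,::-1])"
```

```text
t 19.35 pos [ 0.4751 -0.0814  0.1452] F [ 0.3  0.8 -3.8] w 0.0234 gf 30.0
(0.476, -0.0815, 0.089, 1.2) [-0.1  0.9 56.2] [-0.0002  0.0001 -0.0009]
```

View pics/c7.png

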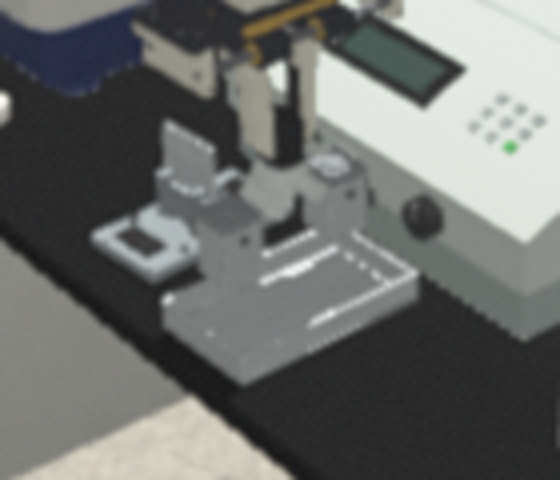

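Rotor 2 is held level over the tray, buckets at (230,240) and (335,190). Lowering.

>>> carry_out:
  commands: [0,1,25,0,0,0,-1,0,1,45,0,0,0,-1,0,1,53,0,0,0,-1,0,1,56,0,0,0,-1,0,1,56,0,0,0,-1]

```text
time_s: 20.02
tool_pos: [0.4764, -0.0809, 0.0896]
orientation: [0.0, 0.7, 0.715, 0.0]
ft_force: [-0.1, -0.6, -2.7]
width: 0.0239
grip_force: 30.0
```

```bash
python3 -c "
from h import *
go((.476,-.0815,.089,1.2));print(arm.sense()['moment'])"
```

```text
t 20.02 pos [ 0.4764 -0.0809  0.0896] F [-0.1 -0.6 -2.7] w 0.0239 gf 30.0
(0.476, -0.0815, 0.089, 1.2) [-0.6 -0.4  0.6] [0.0005 0.0002 0.0001]
[-0.01687119 -0.11886293 -0.0144518 ]
```

Just touching, so 2 mm more, then release and rise.

>>> carry_out:
  commands: [0,0,1,0,0,0,-1,0,0,2,0,0,0,-1,0,0,2,0,0,0,-1,0,0,2,0,0,0,-1,0,0,2,0,0,0,-1]

```text
time_s: 20.65
tool_pos: [0.4767, -0.0811, 0.089]
orientation: [0.001, 0.7, 0.714, 0.0]
ft_force: [-3.5, -0.5, 20.8]
width: 0.0238
grip_force: 30.0
```

>>> carry_out:
  commands: [0,0,0,0,0,0,0.3,0,0,0,0,0,0,0.3,0,0,0,0,0,0,0.3,0,0,0,0,0,0,0.3,0,0,0,0,0,0,0.3]

```text
time_s: 21.28
tool_pos: [0.4761, -0.0808, 0.0871]
orientation: [-0.0, 0.7, 0.715, -0.0]
ft_force: [-0.3, 0.7, -0.3]
width: 0.0604
grip_force: 0.0
```

>>> carry_out:
  commands: [0,0,-30,0,0,0,0.3,0,0,-70,0,0,0,0.3,0,0,-120,0,0,0,0.3,0,0,-160,0,0,0,0.3,0,0,-160,0,0,0,0.3]

```text
time_s: 21.9
tool_pos: [0.4775, -0.081, 0.2498]
orientation: [0.002, 0.7, 0.714, 0.001]
ft_force: [0.5, 1.0, -0.6]
width: 0.0606
grip_force: 0.0
```

```bash
python3 -c "
from h import *
np.set_printoptions(precision=3,suppress=True)
go((.476,-.0815,.25,1.2))
p,d=shot('scene');w=cloud('scene',d).reshape(-1,3)
def mid(c,lo,hi,r=.03):
  m=(np.linalg.norm(w[:,:2]-c,axis=1)<r)&(w[:,2]>lo)&(w[:,2]<hi);k=w[m];print(c,len(k),(k.min(0)+k.max(0))/2,k[:,2].max())
mid([.476,-.0815],.098,.13)
for x in(.502,.563,.622):mid([x,-.424],.13,.165,.025)
K,R,t=cam('scene');u=K@(R@np.array([.51,-.25,.06])+t);u=(u[:2]/u[2]).astype(int)
cv2.imwrite('pics/c8.png',cv2.resize(p[u[1]-90:u[1]+90,u[0]-130:u[0]+130],None,fx=3,fy=3,interpolation=cv2.INTER_CUBIC)[:,:,::-1])"
```

```text
t 21.9 pos [ 0.477 -0.081  0.25 ] F [ 0.5  1.  -0.6] w 0.0606 gf 0.0
(0.476, -0.0815, 0.25, 1.2) [-0.5 -1.5 -0.2] [ 0.005  0.001 -0.001]
[0.476, -0.0815] 101 [ 0.473 -0.083  0.108] 0.11811142468844779
[0.502, -0.424] 170 [ 0.504 -0.427  0.142] 0.1531025882940768
[0.563, -0.424] 152 [ 0.562 -0.428  0.141] 0.15225711594994928
[0.622, -0.424] 146 [ 0.623 -0.429  0.141] 0.15172503954319477
```

View pics/c8.png

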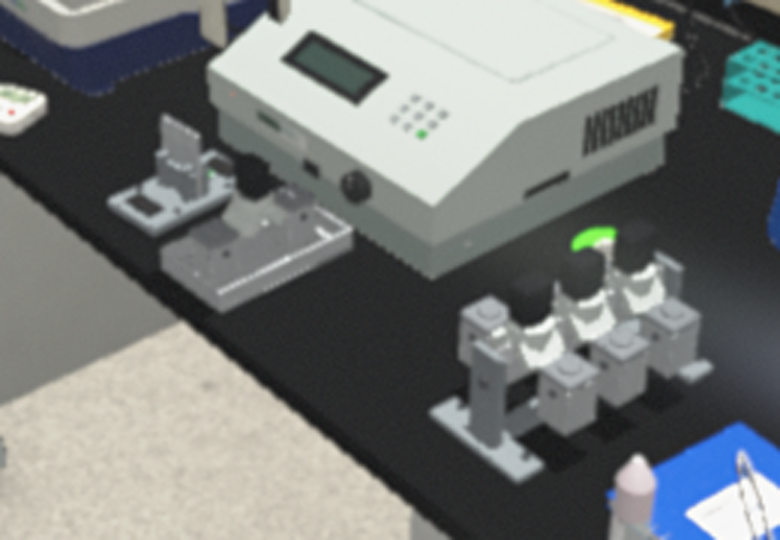

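The three rotors hang level on the rail at (530–635, 270–300), and rotor 2 stands upright in the tray at (255,220). Handing in.

```bash
python3 -c "
from h import *
print(job.finish_job())"
```

```text
the job is handed in; nothing more can be done
None
```

Rotor 1 stayed level on the knife edge, so it now hangs in the middle of the rail; rotor 2, the uneven one, stands upright in the tray, and the job is handed in (no verdict was returned).

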